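Gauge a tile against a flip stop

ROBOT

A 6-joint arm with a two-finger parallel gripper is mounted at the origin on a cart in front of the work surface, level with it; the furniture and walls round the work are solid. World frame = base frame: x ahead of the robot, y to its left, z up, the work surface at z = 0. Lengths are in mm, angles in degrees, forces in N, time in s.
With the tool pointing down it reaches from about 300 to 850 mm from the base axis. Payload 4.2 kg.
Tool frame: the origin (TCP) lies midway between the tips of the shut fingers; the grasp point (between the pads) lies env.hold_point_z behind it (env.hold_point_z is the distance from the TCP to the grasp point, in mm); z points along the fingers, y is the line along which they close (so a half turn about z gives the same grasp; the last joint's range is limited). The gripper opens to 91 mm and grips with 3 to 60 N. Pads are 32 mm wide; open, the fingers measure 118 mm over their backs; the gripper's body (76 mm by 178 mm) begins 60 mm behind the grasp point.
Start: joints at [-72.823, 18.312, 89.639, -0, 72.044, -1.146], TCP at [180.77, -545.862, 213.976] pointing down, gripper open.
Joint ranges: [-177.97, 177.97], [-48.28, 115.42], [12.27, 149.76], [-77.06, 257.06], [2.81, 150.46], [-146.56, 146.56]. Speed limits (degrees/s): [147.25, 147.25, 180, 180, 180, 180].

INTERFACE

Orientations are given as [roll, pitch, yaw] about the fixed x, y, z axes, in that order (R = Rz(yaw) Ry(pitch) Rx(roll)).
In Python, from workcell import env, viewer, spotter gives the robot as it stands.
- The arm moves only by the tool apply_moves, never from a script. Its arguments are lists of equal length, an entry for each row: "delta_pos": the shift along the world's x, y, z normalised to -1 to 1, where 1 is 120 mm, a list of three; "rot": the turn, a rotation vector about the world's x, y, z normalised to -1 to 1, where 1 is 1.5 rad, a list of three; "hand": the opening, from 0 (shut) to 1 (fully open). A call has 1 to 10 rows; each row is the pose to reach, as a shift and turn from the pose commanded when the call began; what a row does not reach only later rows make up. A row lasts 1/12 s, in which the tool goes at most 41.7 mm and 7.16 degrees, less where a joint would pass 70% of its speed; a pose out of reach is approached as far as the arm can. A call with a number of a shift or a turn outside -1 to 1 is refused whole. A call with a gripper value outside its range is refused whole. The fingers move at their own pace and stop on an object; "newtons" is the grip in N (left out, the last holds). Time passes only in rows, so rows that repeat a pose let the fingers close. It gives the time, the measured TCP pose, the force, the opening and the grip force at its end, in the units of the state.
- env.state(): the state, without advancing time (a new reading comes with each control period).
- viewer.grab_frame(name): name is "side" or "top" or "wrist"; returns a dict with "pixels" (384x512x3 uint8, red, green, blue), "camera_matrix" (3x3 intrinsics, pixels), "R" (3x3) and "t" (3): a world point X has camera coordinates R X + t; the wrist camera has in their place "mount" (4x4, takes a point from camera to tool coordinates, whose origin is the TCP and whose axes are the flange's). Camera axes: x right, y down, z forward; pixel columns grow to the right and rows downward; lengths in mm; the calibration is good to about 2 mm. The wrist camera is an equidistant fisheye: a pixel r from the principal point sees the ray r / f radians off the axis. A picture is of the moment at which its call begins: read the wrist's pose just before it. There is no depth.
- env.job_done(): hands the job in; it is judged then, once.
Trained networks look in a picture, given as the dict that the camera call returned (one of the last four; its "shot" number tells which), for a name from the list of things; names that differ only in an ending like _2 or _b are one class to them, and where a whole thing is asked for, a point or a joint stands for the part that bears it (a point fixed in the world has none). Each returns a list of dicts, best first, with "score" (0 to 1); they miss things now and then, are a little off and sometimes report something else, mostly with a low value. They report only what shows in the picture. A call takes as long as a camera call. They do not tell look-alikes from the thing itself.
- spotter.trace(picture, query): "mask" (384x512 bool, what is visible of it) and "box" ([centre column, centre row, width, height] in pixels, round what is visible of it).
- spotter.landmark_of(picture, query): "position" ([column, row] in pixels: a listed point, or the origin of a listed thing).
The state is a dict: "time_s": time; "qpos": joint angles; "qvel": joint speeds; "effort": joint torques, N m; "ee_pos": TCP position; "ee_rot": TCP orientation; "force": force on the tool from outside, world axes, zero at the start; "torque": the same for the moment, N m; "gripper_width": finger opening in mm; "gripper_force": force on a finger pad.
Only numpy, scipy, OpenCV 4.12 (cv2) and the standard library are available. Lean on these libraries where they do the work, as an engineer would, in place of code of your own. Each camera call takes 0.05 s, during which the arm holds its last target. There are 200 camera calls.

TASK

Set the blue tile on the gauging board: flip the green stop down onto the fence, slide the tile flat along the fence up to the stop's brass screw and press it there for a moment, firmly but gently (about the push of a finger; the gauge must not be rammed). Then flip the stop fully back up and leave the tile lying flush against the fence where the stop gauged it, without disturbing the other things on the table.

Things in the scene. Friction and masses are not known exactly. Their poses are not given: they have to be found in the camera images.
- jig: Gauging board, fixed. Plywood bed 150 x 280 mm (board x -65 to 85, y -140 to 140 mm), top at z = 18 mm. Aluminium fence along its y axis: working face towards -x at board x = 30 mm, 20 mm thick, 270 mm long, top at z = 43 mm. Origin under the bed at table height, z up; it may be turned about z. A tile flush on the fence has its origin at board x = 5, z = 18 mm, axes parallel to the board's.
- tile: Dark blue glazed tile, 50 x 58 x 8 mm (x, y, z), 40 to 75 g, loose on the bed on the -y side of the stop, a little off the fence and turned up to 0.2 rad against the board. Origin: centre of its underside.
- tile_end (a point): Middle of the tile's +y end face (29 mm from its centre), the end that meets the stop.
- flip_stop (a joint): Green flip stop's hinge, rad; axis along board y at board x = 60, z = 50 mm. 0 = down, arm level on the fence; grows as it swings up and back; 1.57 upright; 2.0 fully up, at its end stop. Falls by its own weight to the side it leans (0.14 kg, slight friction). Arm 18 mm wide, 12 thick, 98 mm long. Its carriage (44 mm wide) is clamped at a different place along the fence each time.
- bar (a point): Middle of the stop's grip bar, 98 mm from the hinge: a 10 mm steel rod parallel to board y, standing out 40 mm from the arm's free end to +y. Stop down: at board x = -38 mm, 50 mm over the table; fully up: 139 mm over the table, behind the fence. Can be pinched from above across x and led along its arc; it turns between the fingers.
- stop_foot: Green foot of the stop, 24 x 18 x 25 mm; stop down, it hangs 2 mm over the bed in line with a flush tile's middle. Origin on its bare face towards the tile (-y), y axis always along board y. A rigid brass gauge screw (11 mm wide) stands out of this face by 2 to 24 mm, set anew each time, not measured; the tile meets it, so contact must be felt. 4 to 12 N seats the tile, over 18 N rams the gauge.
- pigment_tin: Red tin box 105 x 153 x 36 mm, a bystander behind the board. Origin: centre of its underside.
- pot_yellow: Yellow pigment pot with a blue lid, 49 mm wide, 62 mm high, a bystander. Origin: centre of its underside.
- bisque_cup: Pale unglazed cup, 68 mm wide, 48 mm high, a bystander right of the board. Origin: centre of its underside.
- masking_tape: Roll of masking tape, 105 mm wide, 20 mm high, a bystander right of the board. Origin: centre of its underside.
There are look-alikes about, which are no part of the job. Leave any turquoise look-alike of the tile alone.

How it is judged:
By the outcome, as a careful person would: the job done as asked, in the order asked, and still so for the second after the job is handed in, with the robot touching nothing.
It also fails if it takes over 69 s, if anything falls off the work surface, if the arm or the gripper's body presses on something with over 40 N, if the wrist force passes 120 N, or if a joint passes its speed limit or range.

## Working session

There is one attempt and no reset: what is moved stays moved. The work goes in short steps, Python scripts to look and compute and a tool call to move; the robot and the scene stay as the last step left them, time stands still between calls to the robot, and variables do not carry over. Pictures are saved under pics/ and viewed, at most 10 in all, crops included, and the job is handed in when it is done.

Besides the shell and the picture viewer there is one more tool, called in YAML: its name, and indented under it one key for each argument. apply_moves: Moves the arm, as the interface text tells. Its arguments: {"type":"object","properties":{"delta_pos":{"type":"array"},"rot":{"type":"array"},"hand":{"type":"array"},"newtons":{"type":"number"}},"required":["delta_pos","rot","hand"]}

```bash
mkdir -p pics; ls
cat > h.py <<'E'
import numpy as np, cv2
from workcell import env, viewer, spotter
def ray(p,uv):
    K,R,t=map(np.array,(p["camera_matrix"],p["R"],p["t"]))
    d=R.T@np.linalg.solve(K,[uv[0],uv[1],1.]); return -R.T@t,d
def at_z(p,uv,z):
    c,d=ray(p,uv); return c+d*(z-c[2])/d[2]
def save(p,n): cv2.imwrite(f"pics/{n}.png",cv2.cvtColor(p["pixels"],cv2.COLOR_RGB2BGR))
E
python3 - <<'E'
from h import *
print(env.state(), env.hold_point_z)
a=viewer.grab_frame("top");b=viewer.grab_frame("side")
cv2.imwrite("pics/a.png",cv2.cvtColor(np.vstack([a["pixels"],b["pixels"]]),cv2.COLOR_RGB2BGR)[:, :]) 
save(a,"top1");save(b,"side1")
for p,n in((a,"top"),(b,"side")):
    print(n,np.round(p["R"],3).tolist(),np.round(p["t"]).tolist())
    for q in("jig","tile","tile_end","bar","stop_foot","pigment_tin","pot_yellow","bisque_cup","masking_tape"):
        print(q,[(round(r["score"],2),np.round(r["position"]).tolist()) for r in spotter.landmark_of(p,q)[:3]])
E
```

```text
pics
{'time_s': 0.0, 'qpos': array([-7.28228172e+01,  1.83509762e+01,  8.97081430e+01, -2.51309901e-04,
        7.20423911e+01, -1.14649970e+00]), 'qvel': array([-0.00604281,  0.0132131 , -0.11042608,  0.01306985,  0.07252352,
       -0.04299028]), 'effort': array([ 1.94065137e-04, -4.12460804e+01, -2.31971133e+01,  7.26711145e-02,
        4.54412133e-02, -1.50256092e-04]), 'ee_pos': array([ 180.61341795, -545.356228  ,  213.11517093]), 'ee_rot': array([-1.79898505e+02, -1.79222135e-03,  1.83237586e+01]), 'force': array([ 0.89918667, -0.84952463,  0.52918318]), 'torque': array([0.04309398, 0.00154752, 0.05022624]), 'gripper_force': 0.0, 'gripper_width': 91.10729866970068} 18.8
top [[0.018, -1.0, 0.024], [-0.983, -0.022, -0.183], [0.184, -0.02, -0.983]] [13.0, 525.0, 1239.0]
jig [(0.73, [201.0, 197.0])]
tile [(0.85, [223.0, 207.0]), (0.85, [240.0, 256.0]), (0.63, [362.0, 277.0])]
tile_end [(0.79, [214.0, 208.0]), (0.77, [120.0, 252.0]), (0.61, [295.0, 192.0])]
bar [(0.81, [169.0, 153.0]), (0.74, [247.0, 122.0])]
stop_foot [(0.62, [180.0, 167.0])]
pigment_tin [(0.92, [249.0, 121.0])]
pot_yellow [(0.59, [171.0, 136.0])]
bisque_cup []
masking_tape [(0.9, [336.0, 192.0]), (0.43, [202.0, 198.0])]
side [[0.978, -0.209, -0.016], [-0.143, -0.609, -0.78], [0.153, 0.765, -0.626]] [-505.0, 143.0, 1522.0]
jig [(0.96, [246.0, 182.0])]
tile [(0.69, [242.0, 190.0]), (0.57, [206.0, 291.0]), (0.5, [207.0, 154.0])]
tile_end [(0.83, [203.0, 300.0]), (0.68, [269.0, 232.0]), (0.61, [195.0, 156.0])]
bar [(0.71, [323.0, 194.0]), (0.68, [268.0, 139.0])]
stop_foot [(0.56, [260.0, 152.0])]
pigment_tin [(0.64, [320.0, 195.0])]
pot_yellow [(0.52, [296.0, 161.0])]
bisque_cup [(0.55, [299.0, 239.0])]
masking_tape []
```

View pics/top1.png

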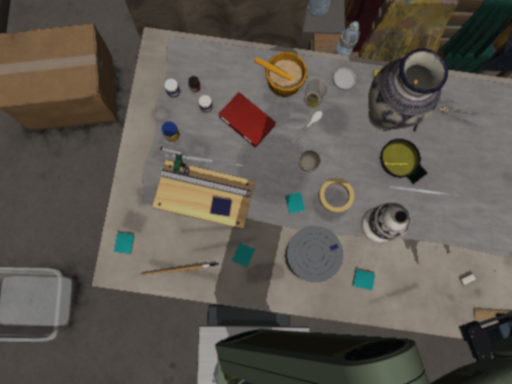

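View pics/side1.png

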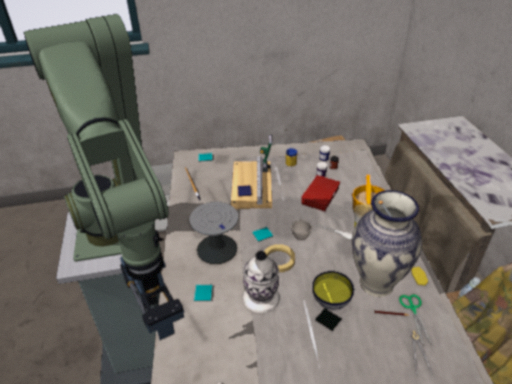

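The top view shows the board at about (203,193), the dark blue tile at (221,206), and the raised green stop at (178,163) with its bar near (170,152). The side view agrees. Next I'll measure these in world coordinates.

Run:
```python
from h import *
a=viewer.grab_frame("top")
for n,uv,z in (("jig",(201,197),0),("tile",(221.5,206),26),("bar",(169,153),139),("foot",(180,167),100),("tin",(249,121),36),("pot",(171,131),62),("tape",(336,195),20),("cup",(309,160),48)):
    print(n,np.round(at_z(a,uv,z)))
for q,z in (("jig",18),("tile",26)):
    for r in spotter.trace(a,q)[:2]:
        m=r["mask"].astype(np.uint8); c=max(cv2.findContours(m,0,2)[0],key=cv2.contourArea)
        P=np.array([at_z(a,u[0],z)[:2] for u in c],np.float32)
        print(q,r["score"],r["box"],cv2.minAreaRect(P))
cr=cv2.resize(a["pixels"][120:250,130:280],None,fx=5,fy=4.5,interpolation=2)
cr=cv2.resize(a["pixels"][120:240,130:280],(750,600),interpolation=2)
cv2.imwrite("pics/crop1.png",cr[:,:,::-1])
```

```text
jig [527. 167.   0.]
tile [496. 103.  26.]
bar [623. 247. 139.]
foot [593. 221. 100.]
tin [759.  27.  36.]
pot [712. 258.  62.]
tape [ 538. -240.   20.]
cup [ 637. -154.   48.]
jig 0.57 [203.0, 187.6, 103.8, 83.1] ((554.1704711914062, 167.93653869628906), (305.1963806152344, 188.0297088623047), 76.72443389892578)
tile 0.91 [242.7, 256.4, 22.4, 22.1] ((356.3356628417969, 37.51502990722656), (51.38167190551758, 58.45845031738281), 69.4342269897461)
tile 0.88 [294.8, 201.7, 17.4, 20.7] ((512.683837890625, -113.22428131103516), (58.02178955078125, 50.40290069580078), 13.705950736999512)
```

View pics/crop1.png

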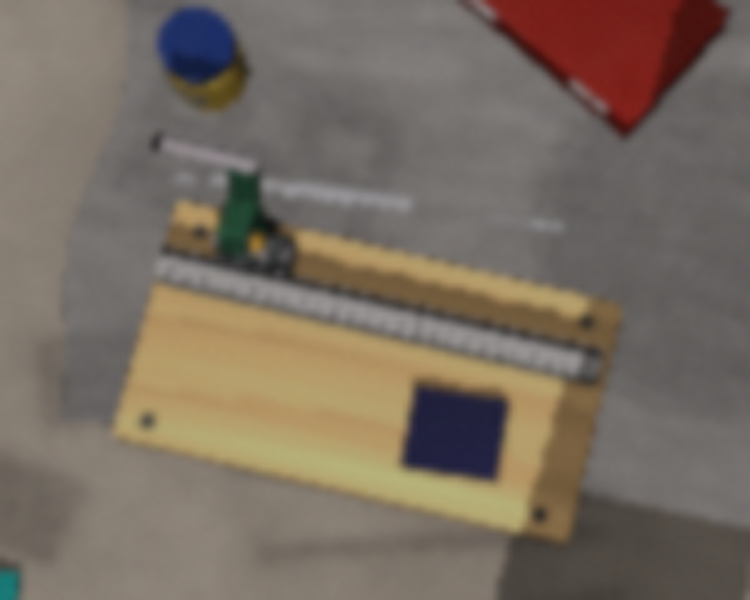

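The crop shows the bed corners at (115,435), (570,545), (622,300) and (178,198), the tile's middle at (456,432), and the bar from (155,142) to (250,165).

Run:
```python
from h import *
a=viewer.grab_frame("top")
f=lambda u,v,z:at_z(a,(130+u/5-.4,120+v/5-.4),z)
C=np.array([f(*c,18)[:2] for c in((115,435),(570,545),(622,300),(178,198))])
B=np.array([[-65,140],[-65,-140],[85,-140],[85,140]],float)
print(C.round(), [np.linalg.norm(C[i]-C[i-1]).round() for i in range(4)])
Bm,Cm=B.mean(0),C.mean(0);H=(B-Bm).T@(C-Cm);U,S,V=np.linalg.svd(H);R=V.T@np.diag([1,np.linalg.det(V.T@U.T)])@U.T
t=Cm-R@Bm; print("yaw",np.degrees(np.arctan2(R[1,0],R[0,0])),"t",t)
print("resid",(B@R.T+t-C).round(1).tolist())
inv=lambda p:(R.T@(np.array(p)[:2]-t)).round(1)
for n,q in(("fence near top L",(160,265,43)),("fence near R",(575,375,43)),("bar+y",(155,142,139)),("bar in",(250,165,139)),("tile c",(456,432,26)),("tTL",(418,381,26)),("tTR",(508,398,26)),("tBR",(497,480,26)),("tBL",(402,466,26)),("carriage",(270,250,50)),("arm top L",(230,172,140)),("arm top R",(260,172,140))):
    w=f(*q);print(n,w.round(),inv(w))
```

```text
[[491. 308.]
 [431.  36.]
 [580.   8.]
 [637. 278.]] [np.float64(149.0), np.float64(278.0), np.float64(152.0), np.float64(276.0)]
yaw -11.937849897318099 t [525.22146267 159.73942807]
resid [[-0.6, 2.2], [1.5, -0.2], [-0.9, -2.8], [-0.0, 0.8]]
fence near top L [589. 282.  43.] [ 37.5 133.2]
fence near R [529.  36.  43.] [  29.2 -120.6]
bar+y [636. 271. 139.] [ 85.6 132.1]
bar in [624. 218. 139.] [85.  77.9]
tile c [496. 105.  26.] [-17.3 -59.2]
tTL [526. 129.  26.] [  7.5 -30. ]
tTR [517.  75.  26.] [  9.7 -84.4]
tBR [468.  80.  26.] [-39.6 -89.5]
tBL [475. 137.  26.] [-44.3 -33. ]
carriage [598. 217.  50.] [59.8 71.2]
arm top L [620. 229. 140.] [78.3 87.4]
arm top R [620. 213. 140.] [82.1 71.4]
```

apply_moves:
  delta_pos:
    - [0, 0, 0.3]
    - [0, 0.1, 0.6]
    - [0, 0.3, 0.9]
    - [0.1, 0.6, 1]
    - [0.3, 0.9, 1]
  rot:
    - [0, 0, 0]
    - [0, 0, 0]
    - [0, 0, 0.03]
    - [0, 0, 0.06]
    - [0, 0, 0.1]
  hand: [0.6, 0.6, 0.6, 0.6, 0.6]

```text
time_s: 1.62
ee_pos: [215.4, -439.9, 338.2]
ee_rot: [179.5, 0.1, 26.9]
force: [2.4, -0.3, 0.7]
gripper_width: 60.8
gripper_force: 0.0
```

apply_moves:
  delta_pos:
    - [0.15, 0.25, 0]
    - [0.3, 0.5, 0]
    - [0.45, 0.75, 0]
    - [0.6, 1, 0]
  rot:
    - [0, 0, 0.03]
    - [0, 0, 0.06]
    - [0, 0, 0.09]
    - [0, 0, 0.12]
  hand: [0.6, 0.6, 0.6, 0.6]

```text
time_s: 1.95
ee_pos: [288.3, -317.6, 334.2]
ee_rot: [180.0, -0.0, 37.3]
force: [0.6, -0.1, -0.2]
gripper_width: 55.1
gripper_force: 0.0
```

apply_moves:
  delta_pos:
    - [0.15, 0.25, 0]
    - [0.3, 0.5, 0]
    - [0.45, 0.75, 0]
    - [0.6, 1, 0]
  rot:
    - [0, 0, 0.03]
    - [0, 0, 0.06]
    - [0, 0, 0.09]
    - [0, 0, 0.12]
  hand: [0.6, 0.6, 0.6, 0.6]

```text
time_s: 2.28
ee_pos: [360.3, -197.6, 334.2]
ee_rot: [180.0, -0.0, 47.7]
force: [0.3, -0.4, 0.0]
gripper_width: 54.6
gripper_force: 0.0
```

apply_moves:
  delta_pos:
    - [0.15, 0.25, 0]
    - [0.3, 0.5, 0]
    - [0.45, 0.75, 0]
    - [0.6, 1, 0]
  rot:
    - [0, 0, 0.03]
    - [0, 0, 0.06]
    - [0, 0, 0.09]
    - [0, 0, 0.12]
  hand: [0.6, 0.6, 0.6, 0.6]

```text
time_s: 2.62
ee_pos: [432.4, -77.5, 334.2]
ee_rot: [180.0, -0.0, 58.0]
force: [-0.3, -0.2, 0.0]
gripper_width: 54.5
gripper_force: 0.0
```

apply_moves:
  delta_pos:
    - [0.15, 0.25, 0]
    - [0.3, 0.5, 0]
    - [0.45, 0.75, 0]
    - [0.6, 1, 0]
  rot:
    - [0, 0, 0.03]
    - [0, 0, 0.06]
    - [0, 0, 0.09]
    - [0, 0, 0.12]
  hand: [0.6, 0.6, 0.6, 0.6]

```text
time_s: 2.95
ee_pos: [504.4, 42.6, 334.1]
ee_rot: [180.0, -0.0, 68.3]
force: [-1.2, -1.3, 0.4]
gripper_width: 55.0
gripper_force: 0.0
```

apply_moves:
  delta_pos:
    - [0.1, 0.25, 0]
    - [0.2, 0.5, 0]
    - [0.3, 0.75, 0]
    - [0.34, 0.9, 0]
    - [0.34, 0.9, 0]
  rot:
    - [0, 0, 0.03]
    - [0, 0, 0.06]
    - [0, 0, 0.09]
    - [0, 0, 0.118]
    - [0, 0, 0.118]
  hand: [0.6, 0.6, 0.6, 0.6, 0.6]

```text
time_s: 3.37
ee_pos: [545.5, 152.3, 333.0]
ee_rot: [-179.9, -0.1, 78.6]
force: [-0.7, -0.0, 0.9]
gripper_width: 54.6
gripper_force: 0.0
```

```bash
cat >> h.py <<'E'
from scipy.spatial.transform import Rotation as Ro
YAW=np.radians(-11.94); T=np.array([525.2,159.7])
RB=np.array([[np.cos(YAW),-np.sin(YAW)],[np.sin(YAW),np.cos(YAW)]])
def w2b(p): return RB.T@(np.array(p)[:2]-T)
def b2w(p): return RB@np.array(p[:2])+T
def wrist():
    s=env.state(); p=viewer.grab_frame("wrist"); p["s"]=s; return p
def wz(p,uv,z):
    K=np.array(p["camera_matrix"]);M=np.array(p["mount"]);s=p["s"]
    x=(uv[0]-K[0,2])/K[0,0];y=(uv[1]-K[1,2])/K[1,1];r=np.hypot(x,y)
    d=np.array([x/r*np.sin(r),y/r*np.sin(r),np.cos(r)]) if r>1e-9 else np.array([0,0,1.])
    Rt=Ro.from_euler("xyz",s["ee_rot"],degrees=True).as_matrix()
    c=Rt@M[:3,3]+s["ee_pos"];d=Rt@M[:3,:3]@d
    return c+d*(z-c[2])/d[2]
E
python3 - <<'E'
from h import *
p=wrist();print(np.round(p["mount"],2).tolist(),p["camera_matrix"],p["s"]["ee_pos"],p["s"]["ee_rot"])
cv2.imwrite("pics/w1.png",cv2.resize(p["pixels"],(800,600),interpolation=2)[:,:,::-1])
for q in("jig","tile","tile_end","bar","stop_foot"):
    print(q,[(round(r["score"],2),np.round(r["position"]).tolist()) for r in spotter.landmark_of(p,q)[:3]])
E
```

```text
[[-0.0, -0.96, -0.27, 77.87], [1.0, -0.0, 0.0, -0.87], [-0.0, -0.27, 0.96, -170.59], [0.0, 0.0, 0.0, 1.0]] [[297.31863964   0.         259.08078926]
 [  0.         297.31863964 189.78301642]
 [  0.           0.           1.        ]] [545.45044986 152.29849786 333.02066782] [-1.79944611e+02 -6.91751536e-02  7.85978167e+01]
jig [(0.71, [246.0, 150.0]), (0.58, [388.0, 194.0])]
tile [(0.89, [143.0, 48.0]), (0.63, [174.0, 236.0]), (0.62, [271.0, 288.0])]
tile_end [(0.96, [232.0, 174.0]), (0.85, [284.0, 280.0]), (0.66, [186.0, 237.0])]
bar [(0.85, [315.0, 76.0])]
stop_foot [(0.83, [282.0, 110.0])]
```

View pics/w1.png

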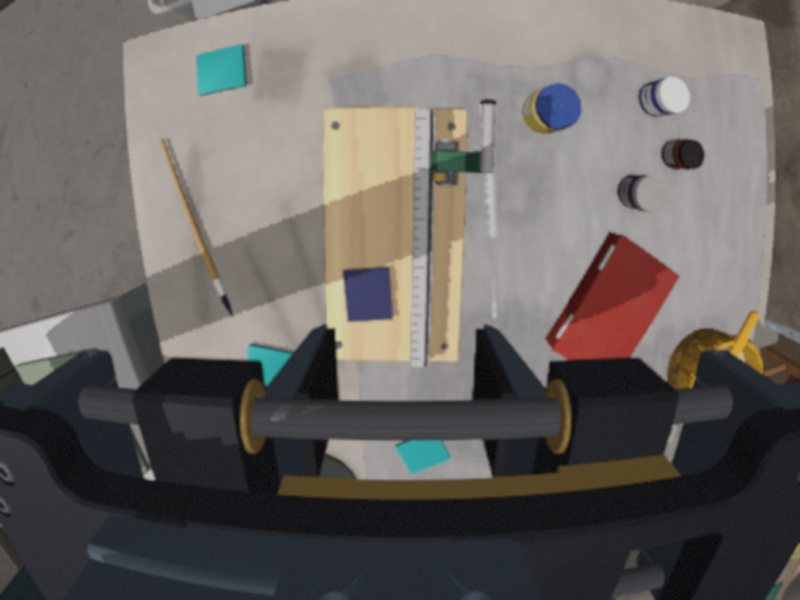

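The wrist view shows the board upright in the image: bed corners (323,108), (467,108) and (458,362), bar (487,102)–(487,170), and tile corners (344,270), (390,267), (393,319) and (348,322).

Run:
```python
from h import *
p=wrist()
f=lambda u,v,z:wz(p,(u/1.5625-.18,v/1.5625-.18),z)
for n,q in (("c-65,140",(323,108,18)),("c85,140",(467,108,18)),("c85,-140",(458,362,18)),("-65,*",(328,250,18)),("fence top x30,y135",(415,109,43)),("fence x30 y-135",(412,366,43)),("fence x50,y135",(432,109,43)),("bar end",(487,102,139)),("bar at arm",(487,150,139)),("arm far",(487,173,139)),("carr +y",(446,142,50)),("carr -y",(446,184,50)),("t1",(344,270,26)),("t2",(390,267,26)),("t3",(393,319,26)),("t4",(348,322,26))):
    w=f(*q);print(n,w.round(1),w2b(w).round(1))
for r in spotter.trace(p,"tile")[:4]:
    print(r["score"],np.round(r["box"]))
    m=r["mask"].astype(np.uint8);c=max(cv2.findContours(m,0,2)[0],key=cv2.contourArea)
    P=np.array([w2b(wz(p,u[0],26)) for u in c],np.float32);print(cv2.minAreaRect(P))
```

```text
c-65,140 [490.  306.6  18. ] [-64.9 136.4]
c85,140 [635.9 275.2  18. ] [ 84.5 135.9]
c85,-140 [575.3   1.2  18. ] [  81.8 -144.7]
-65,* [461.5 157.6  18. ] [-61.9 -15.2]
fence top x30,y135 [581.6 281.   43. ] [ 30.1 130.3]
fence x30 y-135 [524.5  18.6  43. ] [  28.6 -138.2]
fence x50,y135 [597.9 277.8  43. ] [ 46.7 130.5]
bar end [633.5 264.7 139. ] [ 84.3 125.1]
bar at arm [625.8 226.9 139. ] [84.6 86.6]
arm far [622.4 208.9 139. ] [84.9 68.2]
carr +y [604.  242.4  50. ] [60.  97.2]
carr -y [595.8 202.   50. ] [60.4 56. ]
t1 [474.8 134.1  26. ] [-44.  -35.5]
t2 [523.3 127.1  26. ] [  4.9 -32.3]
t3 [514.2  70.   26. ] [  7.8 -90. ]
t4 [465.2  76.6  26. ] [-41.5 -93.7]
0.9 [272. 290.  35.  19.]
((43.22111511230469, -258.57867431640625), (57.47277069091797, 51.0990104675293), 25.080326080322266)
0.73 [236. 186.  34.  34.]
((-18.73774528503418, -56.715824127197266), (50.416831970214844, 61.891029357910156), 4.127201080322266)
0.66 [173. 229.  28.  29.]
((-138.5973663330078, -132.42591857910156), (51.7297477722168, 48.74156951904297), 44.42606735229492)
0.66 [142.  42.  31.  34.]
((-178.72329711914062, 190.58697509765625), (59.02415466308594, 50.931678771972656), 5.705134391784668)
```

Run:
```python
from h import *
a=viewer.grab_frame("side"); b=viewer.grab_frame("top"); p=wrist()
crop=cv2.resize(a["pixels"][120:200,215:315],(750,600),interpolation=2)
cv2.imwrite("pics/s2.png",crop[:,:,::-1])
for z in(130,139,145,150):
    print(z,"side",*[(round(r["score"],2),np.round(r["position"],1).tolist(),w2b(at_z(a,r["position"],z)).round(1).tolist()) for r in spotter.landmark_of(a,"bar")[:2]],
      "top",*[(round(r["score"],2),w2b(at_z(b,r["position"],z)).round(1).tolist()) for r in spotter.landmark_of(b,"bar")[:1]],
      "wr",*[(round(r["score"],2),w2b(wz(p,r["position"],z)).round(1).tolist()) for r in spotter.landmark_of(p,"bar")[:1]])
```

```text
130 side (0.66, [270.0, 138.7], [82.5, 127.0]) top wr (0.61, [87.1, 111.2])
139 side (0.66, [270.0, 138.7], [82.1, 112.5]) top wr (0.61, [85.4, 110.2])
145 side (0.66, [270.0, 138.7], [81.8, 102.8]) top wr (0.61, [84.4, 109.5])
150 side (0.66, [270.0, 138.7], [81.6, 94.7]) top wr (0.61, [83.5, 109.0])
```

View pics/s2.png

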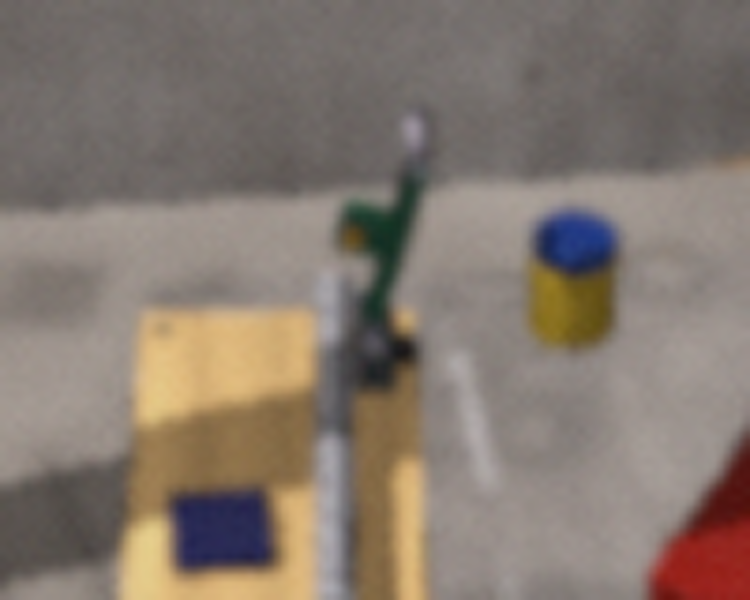

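The side view shows the stop leaning back at about 1.8 rad: bar at (415,130), foot with brass screw at (355,225). So the bar is at board x≈84, z≈143.

apply_moves:
  delta_pos:
    - [0.2, 0.2, -0.1]
    - [0.4, 0.45, -0.25]
    - [0.6, 0.7, -0.5]
    - [0.705, 0.815, -0.75]
    - [0.705, 0.815, -1]
  rot:
    - [0, 0, -0.008]
    - [0, 0, -0.008]
    - [0, 0, -0.008]
    - [0, 0, -0.008]
    - [0, 0, -0.008]
  hand: [0.5, 0.5, 0.5, 0.5, 0.5]

```text
time_s: 4.93
ee_pos: [631.7, 250.3, 211.4]
ee_rot: [179.9, -0.1, 77.8]
force: [-0.6, -0.2, -0.3]
gripper_width: 45.5
gripper_force: 0.0
```

apply_moves:
  delta_pos:
    - [0, 0, -0.2]
    - [0, 0, -0.35]
    - [0, 0, -0.35]
  rot:
    - [0, 0, 0]
    - [0, 0, 0]
    - [0, 0, 0]
  hand: [0.5, 0.5, 0.5]

```text
time_s: 5.18
ee_pos: [626.8, 245.9, 166.7]
ee_rot: [-179.5, 0.3, 77.6]
force: [-0.7, -0.3, -0.9]
gripper_width: 45.9
gripper_force: 0.0
```

Run:
```python
from h import *
p=wrist();s=p["s"];print(s["ee_pos"],s["ee_rot"],w2b(s["ee_pos"]))
cv2.imwrite("pics/w2.png",cv2.resize(p["pixels"],(800,600),interpolation=2)[:,:,::-1])
```

```text
[626.83044824 245.88525928 166.71053355] [-179.53835519    0.30601733   77.64417423] [ 81.60101962 105.34666831]
```

View pics/w2.png

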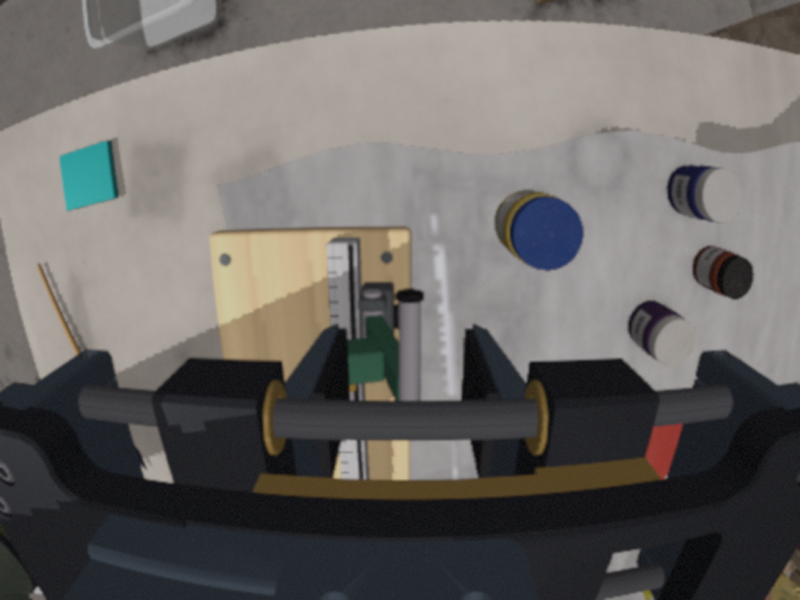

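The bar at (410,295)–(408,400) lies between the fingertips (340 and 470).

Run:
```python
from h import *
p=wrist();s=p["s"];print(s["ee_pos"],w2b(s["ee_pos"]),s["force"])
f=lambda u,v,z:wz(p,(u/1.5625-.18,v/1.5625-.18),z)
for z in (139,145): print(w2b(f(410,293,z)),w2b(f(409,400,z)),w2b(f(388,400,z)))
print("pot",f(546,232,62)); print("corner",w2b(f(411,230,18)),w2b(f(213,233,18)),w2b(f(329,240,43)))
```

```text
[628.14660504 246.3117043  169.61410623] [ 82.80047505 106.03618318] [0.32275104 0.15687289 0.8615123 ]
[ 84.2201165  128.90569432] [83.51364839 74.68635034] [73.24291696 74.71903415]
[ 84.1896923  130.56103419] [83.50431388 77.96026207] [73.54018736 77.99197019]
pot [721.06176546 267.95011562  62.        ]
corner [ 85.7702391  141.08192709] [-60.55685807 142.74927357] [ 32.14995757 138.62327995]
```

apply_moves:
  delta_pos:
    - [0, 0, -0.2]
    - [0, 0, -0.4]
    - [0, 0, -0.4]
    - [0, 0, -0.4]
    - [0, 0, -0.4]
  rot:
    - [0, 0, 0]
    - [0, 0, 0]
    - [0, 0, 0]
    - [0, 0, 0]
    - [0, 0, 0]
  hand: [0.5, 0.5, 0.5, 0.5, 0.5]

```text
time_s: 5.7
ee_pos: [630.7, 247.1, 126.6]
ee_rot: [179.8, -0.1, 77.6]
force: [0.4, 0.1, 0.7]
gripper_width: 45.7
gripper_force: 0.0
```

apply_moves:
  delta_pos:
    - [0, 0, 0]
    - [0, 0, 0]
    - [0, 0, 0]
    - [0, 0, 0]
    - [0, 0, 0]
    - [0, 0, 0]
    - [0, 0, 0]
  rot:
    - [0, 0, 0]
    - [0, 0, 0]
    - [0, 0, 0]
    - [0, 0, 0]
    - [0, 0, 0]
    - [0, 0, 0]
    - [0, 0, 0]
  hand: [0.3, 0.15, 0, 0, 0, 0, 0]
  newtons: 5

```text
time_s: 6.28
ee_pos: [630.0, 247.1, 124.4]
ee_rot: [179.9, -0.1, 77.6]
force: [1.1, -0.1, 0.0]
gripper_width: 9.7
gripper_force: 16.0
```

Run:
```python
import numpy as np
ya=np.radians(-12.1);bx=np.array([np.cos(ya),np.sin(ya)])
g=lambda t:np.array([*(bx*-98*np.cos(t)),98*np.sin(t)])
for t0,ts in((1.821,np.linspace(1.72,0.9,10)),(0.9,[.8,.7,.6,.5,.4,.3,.2,.1,.03,0])):
    print([np.round((g(t)-g(t0))/120,3).tolist() for t in ts])
```

```text
[[-0.079, 0.017, 0.016], [-0.151, 0.032, 0.024], [-0.224, 0.048, 0.025], [-0.297, 0.064, 0.019], [-0.368, 0.079, 0.007], [-0.439, 0.094, -0.013], [-0.507, 0.109, -0.038], [-0.573, 0.123, -0.07], [-0.635, 0.136, -0.108], [-0.694, 0.149, -0.152]]
[[-0.06, 0.013, -0.054], [-0.114, 0.025, -0.114], [-0.163, 0.035, -0.179], [-0.204, 0.044, -0.248], [-0.239, 0.051, -0.322], [-0.266, 0.057, -0.398], [-0.286, 0.061, -0.477], [-0.298, 0.064, -0.558], [-0.302, 0.065, -0.615], [-0.302, 0.065, -0.64]]
```

apply_moves:
  delta_pos:
    - [-0.08, 0.017, 0.016]
    - [-0.15, 0.032, 0.024]
    - [-0.225, 0.048, 0.025]
    - [-0.3, 0.064, 0.02]
    - [-0.37, 0.079, 0.007]
    - [-0.44, 0.094, -0.013]
    - [-0.507, 0.109, -0.038]
    - [-0.573, 0.123, -0.07]
    - [-0.635, 0.136, -0.108]
    - [-0.694, 0.149, -0.152]
  rot:
    - [0, 0, 0]
    - [0, 0, 0]
    - [0, 0, 0]
    - [0, 0, 0]
    - [0, 0, 0]
    - [0, 0, 0]
    - [0, 0, 0]
    - [0, 0, 0]
    - [0, 0, 0]
    - [0, 0, 0]
  hand: [0, 0, 0, 0, 0, 0, 0, 0, 0, 0]

```text
time_s: 7.12
ee_pos: [545.6, 265.9, 106.1]
ee_rot: [179.9, -0.2, 77.6]
force: [2.1, 6.3, 1.5]
gripper_width: 9.7
gripper_force: 6.8
```

apply_moves:
  delta_pos:
    - [-0.06, 0.013, -0.054]
    - [-0.114, 0.025, -0.114]
    - [-0.163, 0.035, -0.179]
    - [-0.204, 0.044, -0.248]
    - [-0.239, 0.051, -0.322]
    - [-0.266, 0.057, -0.398]
    - [-0.286, 0.061, -0.477]
    - [-0.298, 0.064, -0.558]
    - [-0.302, 0.065, -0.615]
    - [-0.302, 0.065, -0.635]
  rot:
    - [0, 0, 0]
    - [0, 0, 0]
    - [0, 0, 0]
    - [0, 0, 0]
    - [0, 0, 0]
    - [0, 0, 0]
    - [0, 0, 0]
    - [0, 0, 0]
    - [0, 0, 0]
    - [0, 0, 0]
  hand: [0, 0, 0, 0, 0, 0, 0, 0, 0, 0]

```text
time_s: 7.95
ee_pos: [509.9, 273.8, 30.0]
ee_rot: [179.9, -0.1, 77.6]
force: [-1.6, 5.3, 12.6]
gripper_width: 10.1
gripper_force: 7.6
```

apply_moves:
  delta_pos:
    - [0, 0, 0]
    - [0, 0, 0]
    - [0, 0, 0]
  rot:
    - [0, 0, 0]
    - [0, 0, 0]
    - [0, 0, 0]
  hand: [0.15, 0.15, 0.25]

```text
time_s: 8.2
ee_pos: [507.6, 274.1, 29.6]
ee_rot: [-179.8, -0.1, 77.5]
force: [-6.3, 11.0, 2.3]
gripper_width: 17.6
gripper_force: 4.7
```

apply_moves:
  delta_pos:
    - [0, 0, 0]
    - [0, 0, 0]
    - [0, 0, 0]
  rot:
    - [0, 0, 0]
    - [0, 0, 0]
    - [0, 0, 0]
  hand: [0.3, 0.3, 0.3]

```text
time_s: 8.45
ee_pos: [506.8, 274.3, 29.2]
ee_rot: [-179.7, -0.1, 77.5]
force: [-6.0, 11.4, 2.1]
gripper_width: 27.5
gripper_force: 4.8
```

Run:
```python
from h import *
p=wrist();s=p["s"];print(s["ee_pos"],w2b(s["ee_pos"]),s["force"],s["gripper_width"])
cv2.imwrite("pics/w3.png",cv2.resize(p["pixels"],(800,600),interpolation=2)[:,:,::-1])
```

```text
[506.81051528 274.27359452  29.18203817] [-41.69544175 108.29022046] [-5.95772177 11.3715873   2.11838768] 27.498033474125865
```

View pics/w3.png

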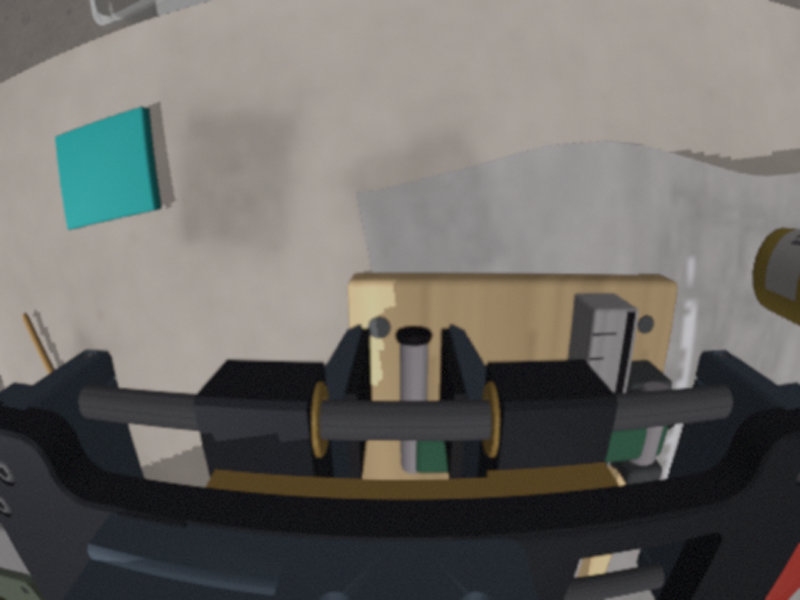

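The stop is down, with the bar (412,335)–(412,470) between the fingers. The +x finger is rubbing the arm's side, so I'll shift 6 mm along +y and then lift.

apply_moves:
  delta_pos:
    - [0.01, 0.05, 0]
    - [0.01, 0.05, 0]
    - [0.01, 0.05, 0]
  rot:
    - [0, 0, 0]
    - [0, 0, 0]
    - [0, 0, 0]
  hand: [0.3, 0.3, 0.3]

```text
time_s: 8.75
ee_pos: [510.1, 277.6, 29.1]
ee_rot: [-180.0, 0.1, 77.7]
force: [0.0, 0.0, 0.0]
gripper_width: 27.1
gripper_force: 0.0
```

apply_moves:
  delta_pos:
    - [0, 0, 0.1]
    - [0, 0, 0.3]
    - [0, 0, 0.6]
    - [0, 0, 0.9]
    - [0, -0.2, 1]
  rot:
    - [0, 0, 0]
    - [0, 0, 0]
    - [0, 0, 0]
    - [0, 0, 0]
    - [0, 0, 0]
  hand: [0.3, 0.3, 0.3, 0.2, 0.1]

```text
time_s: 9.17
ee_pos: [513.6, 257.2, 154.5]
ee_rot: [179.6, -0.4, 77.8]
force: [0.4, -0.0, 0.7]
gripper_width: 17.1
gripper_force: 0.0
```

apply_moves:
  delta_pos:
    - [-0.1, -0.22, 0]
    - [-0.2, -0.45, 0]
    - [-0.3, -0.67, 0]
    - [-0.4, -0.9, 0]
  rot:
    - [0, 0, 0]
    - [0, 0, 0]
    - [0, 0, 0]
    - [0, 0, 0]
  hand: [0, 0, 0, 0]

```text
time_s: 9.5
ee_pos: [461.6, 144.3, 149.2]
ee_rot: [-180.0, 0.1, 77.6]
force: [1.2, -0.7, -0.3]
gripper_width: 0.3
gripper_force: 0.0
```

apply_moves:
  delta_pos:
    - [-0.1, -0.15, -0.1]
    - [-0.18, -0.27, -0.3]
    - [-0.18, -0.27, -0.55]
    - [-0.18, -0.27, -0.8]
    - [-0.18, -0.27, -0.95]
    - [-0.18, -0.27, -0.95]
    - [-0.18, -0.27, -0.95]
  rot:
    - [0, 0, 0]
    - [0, 0, 0]
    - [0, 0, 0]
    - [0, 0, 0]
    - [0, 0, 0]
    - [0, 0, 0]
    - [0, 0, 0]
  hand: [0, 0, 0, 0, 0, 0, 0]

```text
time_s: 10.08
ee_pos: [440.5, 113.2, 35.0]
ee_rot: [-179.9, 0.1, 77.6]
force: [0.1, -0.8, -0.2]
gripper_width: 0.9
gripper_force: 0.0
```

Run:
```python
from h import *
p=wrist();s=p["s"];print(s["ee_pos"],w2b(s["ee_pos"]),s["force"],s["gripper_width"])
cv2.imwrite("pics/w4.png",cv2.resize(p["pixels"],(800,600),interpolation=2)[:,:,::-1])
```

```text
[440.51584886 113.21922525  35.04186386] [-73.23571137 -62.99522565] [ 0.13082556 -0.77559477 -0.16043378] 0.8651178615709015
```

View pics/w4.png

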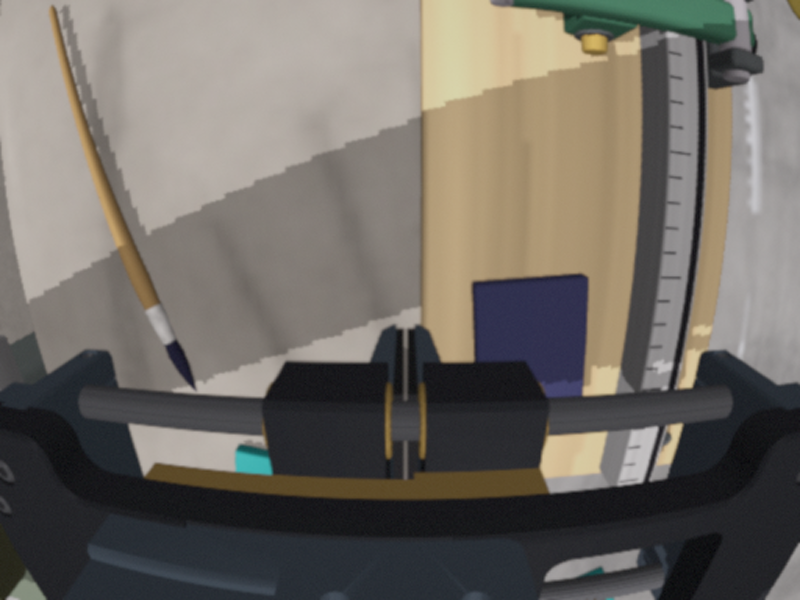

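The tile's near corners are at (473,280) and (586,275), the brass screw tip at (595,52), and the pusher is left of the tile. Next I'll measure the gaps and push.

Run:
```python
from h import *
p=wrist()
f=lambda u,v,z:wz(p,(u/1.5625-.18,v/1.5625-.18),z)
for n,q in(("tTL",(473,280,26)),("tTR",(586,275,26)),("tBR",(582,396,26)),("screw",(595,52,33)),("foot face",(595,36,33)),("fence top30",(668,60,43)),("fence foot30",(625,340,18)),("fence foot",(640,100,18)),("bed edge",(422,200,18)),("bed edge",(422,50,18))):
    print(n,w2b(f(*q)).round(1))
s=p["s"];print(s["ee_pos"],w2b(s["ee_pos"]))
```

```text
tTL [-45.4 -28.6]
tTR [  3.3 -26.5]
tBR [  8.4 -83.6]
screw [ 2.  65.2]
foot face [ 2.4 72.1]
fence top30 [30.1 64.1]
fence foot30 [ 30.7 -59.6]
fence foot [30.1 50.5]
bed edge [-65.7   3. ]
bed edge [-65.2  65. ]
[441.65727724 113.63397296  36.03055941] [-72.20478406 -62.3533041 ]
```

apply_moves:
  delta_pos:
    - [0.008, 0.04, -0.06]
    - [0.008, 0.04, -0.12]
    - [0.008, 0.04, -0.12]
    - [0.03, 0.035, -0.12]
    - [0.07, 0.027, -0.12]
    - [0.11, 0.018, -0.12]
    - [0.15, 0.01, -0.12]
    - [0.19, 0.0, -0.12]
    - [0.23, -0.008, -0.12]
    - [0.23, -0.008, -0.12]
  rot:
    - [0, 0, 0]
    - [0, 0, 0]
    - [0, 0, 0]
    - [0, 0, 0]
    - [0, 0, 0]
    - [0, 0, 0]
    - [0, 0, 0]
    - [0, 0, 0]
    - [0, 0, 0]
    - [0, 0, 0]
  hand: [0, 0, 0, 0, 0, 0, 0, 0, 0, 0]

```text
time_s: 11.02
ee_pos: [470.4, 112.8, 21.2]
ee_rot: [179.9, -0.0, 77.6]
force: [0.3, 0.3, 1.1]
gripper_width: 0.7
gripper_force: 0.0
```

Run:
```python
from h import *
p=wrist();s=p["s"];print(s["ee_pos"],w2b(s["ee_pos"]),s["force"])
for r in spotter.trace(p,"tile")[:4]:
    m=r["mask"].astype(np.uint8);c=max(cv2.findContours(m,0,2)[0],key=cv2.contourArea)
    P=np.array([w2b(wz(p,u[0],26)) for u in c],np.float32);print(r["score"],cv2.minAreaRect(P),P.min(0),P.max(0))
```

```text
[470.38724931 112.77146016  21.23892851] [-43.91794809 -57.25329096] [0.30812017 0.25206673 1.08596664]
0.79 ((-10.428152084350586, -48.21228790283203), (37.80560302734375, 50.52567672729492), 88.45891571044922) [-35.242355 -67.77812 ] [ 14.938466 -28.772896]
0.34 ((137.6498565673828, 111.80734252929688), (21.029403686523438, 11.26738166809082), 17.43090057373047) [126.16502 107.03237] [145.99411 120.33206]
```

apply_moves:
  delta_pos:
    - [0.03, -0.006, 0]
    - [0.06, -0.012, 0]
    - [0.09, -0.019, 0]
    - [0.098, -0.021, 0]
    - [0.106, -0.022, 0]
    - [0.106, -0.022, 0]
  rot:
    - [0, 0, 0]
    - [0, 0, 0]
    - [0, 0, 0]
    - [0, 0, 0]
    - [0, 0, 0]
    - [0, 0, 0]
  hand: [0, 0, 0, 0, 0, 0]

```text
time_s: 11.62
ee_pos: [481.8, 110.3, 21.1]
ee_rot: [180.0, 0.0, 77.6]
force: [-0.4, -0.3, 0.2]
gripper_width: 0.4
gripper_force: 0.0
```

apply_moves:
  delta_pos:
    - [0.008, -0.002, 0]
    - [0.016, -0.003, 0]
    - [0.016, -0.003, 0]
  rot:
    - [0, 0, 0]
    - [0, 0, 0]
    - [0, 0, 0]
  hand: [0, 0, 0]

```text
time_s: 11.87
ee_pos: [483.1, 109.9, 21.1]
ee_rot: [-179.9, 0.0, 77.6]
force: [-2.1, -0.3, 0.8]
gripper_width: 0.8
gripper_force: 0.9
```

Contact is starting. One more small step.

apply_moves:
  delta_pos:
    - [0.008, -0.002, 0]
    - [0.016, -0.003, 0]
    - [0.016, -0.003, 0]
  rot:
    - [0, 0, 0]
    - [0, 0, 0]
    - [0, 0, 0]
  hand: [0, 0, 0]

```text
time_s: 12.12
ee_pos: [483.2, 109.7, 21.0]
ee_rot: [-179.7, 0.1, 77.6]
force: [-6.5, 2.8, 5.2]
gripper_width: 0.4
gripper_force: 3.4
```

Run:
```python
from h import *
p=wrist();s=p["s"];print(s["ee_pos"],w2b(s["ee_pos"]),s["force"])
for r in spotter.trace(p,"tile")[:1]:
    m=r["mask"].astype(np.uint8);c=max(cv2.findContours(m,0,2)[0],key=cv2.contourArea)
    P=np.array([w2b(wz(p,u[0],26)) for u in c],np.float32);print(r["score"],cv2.minAreaRect(P),P.min(0),P.max(0))
```

```text
[483.22265852 109.69863312  20.96600069] [-30.72450688 -57.60415405] [-6.48828554  2.7893057   5.17392249]
0.71 ((2.6689453125, -47.65699005126953), (36.905303955078125, 49.7259407043457), 89.4697494506836) [-22.039236 -66.33375 ] [ 27.470999 -28.999796]
```

Flush at 6.5 N. Now I'll back off and go round to the tile's -y end.

apply_moves:
  delta_pos:
    - [-0.1, 0.02, 0]
    - [-0.204, 0.043, 0]
    - [-0.25, -0.17, 0]
    - [-0.3, -0.413, 0]
    - [-0.3, -0.413, 0]
    - [-0.15, -0.445, 0]
    - [0, -0.478, 0]
    - [0.164, -0.512, 0]
    - [0.164, -0.512, 0]
    - [0.164, -0.512, 0]
  rot:
    - [0, 0, 0]
    - [0, 0, 0]
    - [0, 0, 0]
    - [0, 0, 0]
    - [0, 0, 0]
    - [0, 0, 0]
    - [0, 0, 0]
    - [0, 0, 0]
    - [0, 0, 0]
    - [0, 0, 0]
  hand: [0, 0, 0, 0, 0.05, 0.1, 0.15, 0.15, 0.15, 0.15]

```text
time_s: 13.05
ee_pos: [506.3, 48.2, 21.1]
ee_rot: [179.9, -0.0, 77.6]
force: [-0.9, -0.1, 0.7]
gripper_width: 13.6
gripper_force: 0.0
```

Run:
```python
from h import *
p=wrist();s=p["s"];print(s["ee_pos"],w2b(s["ee_pos"]),s["force"])
for r in spotter.trace(p,"tile")[:2]:
    m=r["mask"].astype(np.uint8);c=max(cv2.findContours(m,0,2)[0],key=cv2.contourArea)
    P=np.array([w2b(wz(p,u[0],26)) for u in c],np.float32);print(r["score"],cv2.minAreaRect(P),P.min(0),P.max(0))
cv2.imwrite("pics/w5.png",cv2.resize(p["pixels"],(800,600),interpolation=2)[:,:,::-1])
```

```text
[506.30328534  48.19788084  21.10239832] [   4.58048802 -112.99923686] [-0.8620137  -0.09834622  0.66779316]
0.71 ((-113.75477600097656, -156.0171661376953), (24.93310546875, 30.044090270996094), 89.3592529296875) [-128.67784 -168.53603] [ -98.60652 -143.56918]
0.62 ((2.5963878631591797, -59.27898406982422), (57.56612014770508, 49.96848678588867), 89.50465393066406) [-22.359829 -88.26243 ] [ 27.694593 -30.420053]
```

View pics/w5.png

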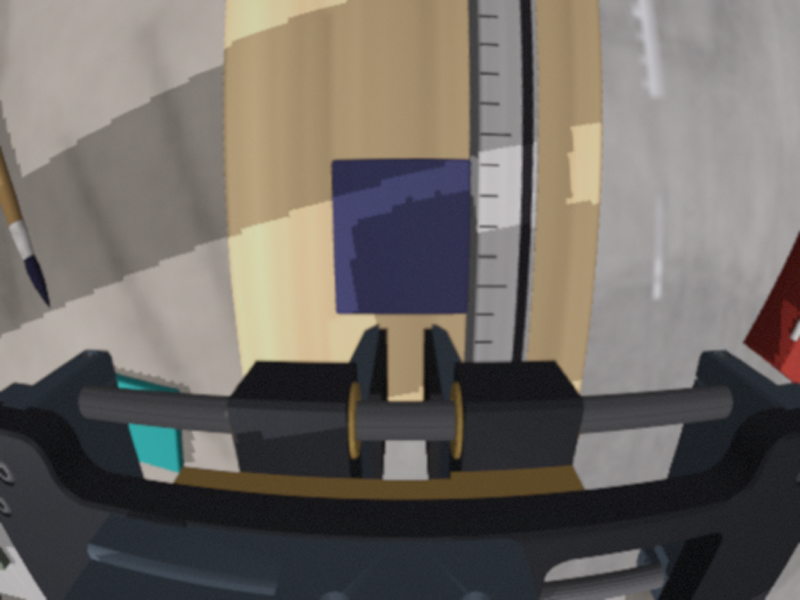

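The tile is flush on the fence, with its near end at (400,313) and the fingers behind it. Pushing along the fence.

apply_moves:
  delta_pos:
    - [0.01, 0.05, 0]
    - [0.023, 0.11, 0]
    - [0.038, 0.18, 0]
    - [0.053, 0.25, 0]
    - [0.068, 0.32, 0]
    - [0.085, 0.4, 0]
    - [0.102, 0.48, 0]
    - [0.119, 0.56, 0]
    - [0.136, 0.64, 0]
    - [0.148, 0.693, 0]
  rot:
    - [0, 0, 0]
    - [0, 0, 0]
    - [0, 0, 0]
    - [0, 0, 0]
    - [0, 0, 0]
    - [0, 0, 0]
    - [0, 0, 0]
    - [0, 0, 0]
    - [0, 0, 0]
    - [0, 0, 0]
  hand: [0.15, 0.15, 0.15, 0.15, 0.15, 0.15, 0.15, 0.15, 0.15, 0.15]

```text
time_s: 13.98
ee_pos: [523.6, 132.8, 21.1]
ee_rot: [179.9, -0.1, 77.6]
force: [-0.6, -0.6, 0.1]
gripper_width: 13.6
gripper_force: 0.5
```

apply_moves:
  delta_pos:
    - [0, 0, 0]
    - [0, 0, 0]
  rot:
    - [0, 0, 0]
    - [0, 0, 0]
  hand: [0.15, 0.15]

```text
time_s: 14.15
ee_pos: [524.0, 132.1, 21.3]
ee_rot: [179.9, -0.1, 77.7]
force: [-0.4, -0.6, 0.2]
gripper_width: 13.7
gripper_force: 0.0
```

Run:
```python
from h import *
p=wrist();s=p["s"];print(s["ee_pos"],w2b(s["ee_pos"]),s["force"])
for r in spotter.trace(p,"tile")[:2]:
    m=r["mask"].astype(np.uint8);c=max(cv2.findContours(m,0,2)[0],key=cv2.contourArea)
    P=np.array([w2b(wz(p,u[0],26)) for u in c],np.float32);print(r["score"],cv2.minAreaRect(P),P.min(0),P.max(0))
cv2.imwrite("pics/w6.png",cv2.resize(p["pixels"],(800,600),interpolation=2)[:,:,::-1])
```

```text
[523.95026274 132.14924603  21.25244703] [  4.47720116 -27.21324232] [-0.39925787 -0.59049995  0.21068235]
```

View pics/w6.png

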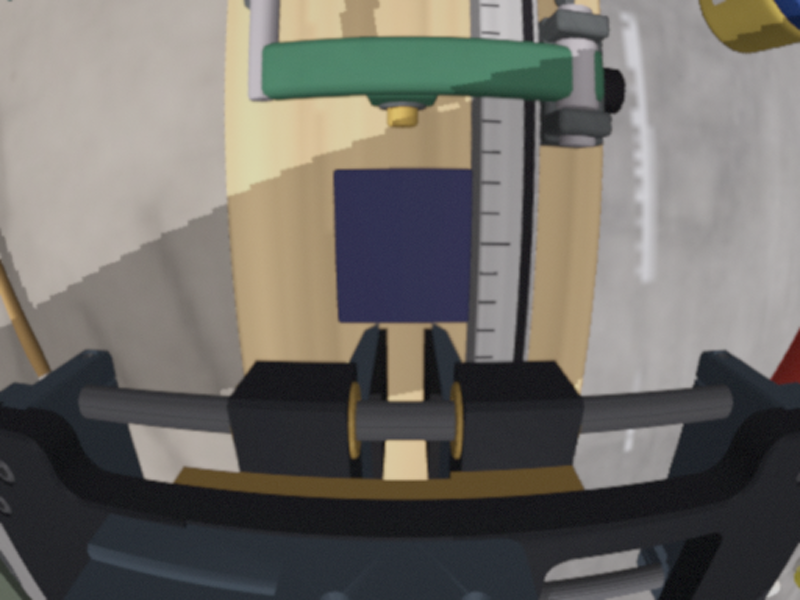

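The tile is flush at (335–470, 170–322), and the brass screw tip at (402,126) is about 16 mm ahead. From here I'll approach slowly and feel for contact.

apply_moves:
  delta_pos:
    - [0.004, 0.02, 0]
    - [0.008, 0.04, 0]
    - [0.012, 0.06, 0]
    - [0.016, 0.075, 0]
    - [0.018, 0.085, 0]
    - [0.019, 0.09, 0]
    - [0.019, 0.09, 0]
  rot:
    - [0, 0, 0]
    - [0, 0, 0]
    - [0, 0, 0]
    - [0, 0, 0]
    - [0, 0, 0]
    - [0, 0, 0]
    - [0, 0, 0]
  hand: [0.15, 0.15, 0.15, 0.15, 0.15, 0.15, 0.15]

```text
time_s: 14.83
ee_pos: [525.3, 142.3, 21.2]
ee_rot: [180.0, -0.0, 77.6]
force: [-0.1, 0.2, -0.5]
gripper_width: 13.6
gripper_force: 0.0
```

apply_moves:
  delta_pos:
    - [0.0015, 0.008, 0]
    - [0.0035, 0.016, 0]
    - [0.0035, 0.016, 0]
  rot:
    - [0, 0, 0]
    - [0, 0, 0]
    - [0, 0, 0]
  hand: [0.15, 0.15, 0.15]

```text
time_s: 15.08
ee_pos: [525.7, 144.2, 21.1]
ee_rot: [180.0, -0.0, 77.6]
force: [-0.3, -0.2, 1.2]
gripper_width: 13.4
gripper_force: 0.1
```

apply_moves:
  delta_pos:
    - [0.0015, 0.008, 0]
    - [0.0035, 0.016, 0]
    - [0.0035, 0.016, 0]
  rot:
    - [0, 0, 0]
    - [0, 0, 0]
    - [0, 0, 0]
  hand: [0.15, 0.15, 0.15]

```text
time_s: 15.33
ee_pos: [526.1, 146.1, 21.1]
ee_rot: [180.0, -0.0, 77.6]
force: [-0.3, -0.1, -0.8]
gripper_width: 13.6
gripper_force: 0.1
```

apply_moves:
  delta_pos:
    - [0.0015, 0.008, 0]
    - [0.0015, 0.008, 0]
  rot:
    - [0, 0, 0]
    - [0, 0, 0]
  hand: [0.15, 0.15]

```text
time_s: 15.5
ee_pos: [526.3, 147.1, 21.1]
ee_rot: [180.0, -0.0, 77.6]
force: [0.8, -0.6, 0.0]
gripper_width: 14.0
gripper_force: 0.1
```

apply_moves:
  delta_pos:
    - [0.0015, 0.008, 0]
    - [0.0015, 0.008, 0]
  rot:
    - [0, 0, 0]
    - [0, 0, 0]
  hand: [0.15, 0.15]

```text
time_s: 15.67
ee_pos: [526.5, 148.0, 21.1]
ee_rot: [180.0, -0.0, 77.6]
force: [0.1, 0.1, -0.2]
gripper_width: 13.5
gripper_force: 0.1
```

apply_moves:
  delta_pos:
    - [0.0015, 0.008, 0]
    - [0.0015, 0.008, 0]
  rot:
    - [0, 0, 0]
    - [0, 0, 0]
  hand: [0.15, 0.15]

```text
time_s: 15.83
ee_pos: [526.5, 148.5, 21.1]
ee_rot: [-180.0, 0.0, 77.6]
force: [-0.2, -2.2, 0.9]
gripper_width: 13.8
gripper_force: 1.2
```

Contact. I'll go on in small steps.

apply_moves:
  delta_pos:
    - [0.0015, 0.008, 0]
    - [0.0015, 0.008, 0]
  rot:
    - [0, 0, 0]
    - [0, 0, 0]
  hand: [0.15, 0.15]

```text
time_s: 16.0
ee_pos: [526.5, 148.7, 21.1]
ee_rot: [-180.0, 0.1, 77.7]
force: [-0.3, -5.6, 1.9]
gripper_width: 13.3
gripper_force: 2.8
```

apply_moves:
  delta_pos:
    - [0.001, 0.005, 0]
    - [0.001, 0.005, 0]
    - [0.001, 0.005, 0]
    - [0.001, 0.005, 0]
    - [0.001, 0.005, 0]
    - [0.001, 0.005, 0]
    - [0.001, 0.005, 0]
    - [0.001, 0.005, 0]
  rot:
    - [0, 0, 0]
    - [0, 0, 0]
    - [0, 0, 0]
    - [0, 0, 0]
    - [0, 0, 0]
    - [0, 0, 0]
    - [0, 0, 0]
    - [0, 0, 0]
  hand: [0.15, 0.15, 0.15, 0.15, 0.15, 0.15, 0.15, 0.15]

```text
time_s: 16.67
ee_pos: [526.5, 148.7, 21.1]
ee_rot: [-180.0, 0.2, 77.7]
force: [-0.9, -7.2, 1.9]
gripper_width: 13.4
gripper_force: 3.6
```

Pressed at about 7 N for 0.6 s. Now I'll back off along -y and check the tile.

apply_moves:
  delta_pos:
    - [-0.003, -0.016, 0]
    - [-0.008, -0.04, 0]
    - [-0.018, -0.085, 0]
    - [-0.034, -0.16, 0]
    - [-0.052, -0.245, 0]
    - [-0.052, -0.245, 0.1]
  rot:
    - [0, 0, 0]
    - [0, 0, 0]
    - [0, 0, 0]
    - [0, 0, 0]
    - [0, 0, 0]
    - [0, 0, 0]
  hand: [0.15, 0.15, 0.15, 0.15, 0.15, 0.15]

```text
time_s: 17.17
ee_pos: [518.0, 118.7, 31.3]
ee_rot: [-179.7, 0.2, 77.6]
force: [-0.3, 0.1, 0.2]
gripper_width: 13.6
gripper_force: 0.0
```

```bash
cat > t.py <<'E'
from h import *
p=wrist();s=p["s"];print(s["ee_pos"],w2b(s["ee_pos"]).round(1),s["force"].round(1))
I=cv2.cvtColor(p["pixels"],cv2.COLOR_RGB2HSV)
m=cv2.inRange(I,(110,80,20),(135,255,160));m=cv2.morphologyEx(m,cv2.MORPH_OPEN,np.ones((3,3)))
for c in sorted(cv2.findContours(m,0,1)[0],key=cv2.contourArea)[::-1][:3]:
    P=np.array([w2b(wz(p,u[0],26)) for u in c],np.float32);print(cv2.contourArea(c),cv2.minAreaRect(P),P.min(0),P.max(0))
E
python3 t.py
```

```text
[518.02343647 118.68219854  31.33675991] [  1.5 -41.6] [-0.3  0.1  0.2]
7483.5 ((3.035104751586914, 37.214176177978516), (55.46420669555664, 48.20835494995117), 89.58617401123047) [-21.174551   9.42685 ] [27.151707 65.00424 ]
20.5 ((196.50180053710938, 137.6112823486328), (10.162946701049805, 3.4209656715393066), 17.524147033691406) [191.39453 136.11633] [200.83241 140.77248]
```

The tile reads the same as when it was flush (x≈3, angle 89.6°). Now back to the bar.

apply_moves:
  delta_pos:
    - [0, 0, 0.25]
    - [0, 0, 0.55]
    - [0, 0.1, 0.85]
    - [-0.02, 0.35, 0.97]
    - [-0.04, 0.65, 0.97]
    - [-0.06, 0.9, 0.97]
  rot:
    - [0, 0, 0]
    - [0, 0, 0]
    - [0, 0, 0]
    - [0, 0, 0]
    - [0, 0, 0]
    - [0, 0, 0]
  hand: [0.15, 0.15, 0.2, 0.3, 0.35, 0.35]

```text
time_s: 17.72
ee_pos: [514.4, 230.3, 151.4]
ee_rot: [179.8, -0.2, 77.5]
force: [0.5, -1.3, 0.4]
gripper_width: 31.7
gripper_force: 0.0
```

apply_moves:
  delta_pos:
    - [-0.01, 0.2, 0]
    - [-0.02, 0.42, 0]
    - [-0.02, 0.42, -0.2]
    - [-0.02, 0.42, -0.4]
    - [-0.02, 0.42, -0.4]
    - [-0.02, 0.42, -0.4]
  rot:
    - [0, 0, 0]
    - [0, 0, 0]
    - [0, 0, 0]
    - [0, 0, 0]
    - [0, 0, 0]
    - [0, 0, 0]
  hand: [0.35, 0.35, 0.35, 0.35, 0.35, 0.35]

```text
time_s: 18.22
ee_pos: [510.3, 278.6, 100.5]
ee_rot: [-179.9, 0.1, 77.6]
force: [-0.3, 0.1, 0.7]
gripper_width: 31.9
gripper_force: 0.0
```

Run:
```python
from h import *
p=wrist();s=p["s"];print(s["ee_pos"],w2b(s["ee_pos"]).round(1),s["force"].round(1),s["gripper_width"])
for r in spotter.landmark_of(p,"bar")[:2]: print(r["score"],r["position"],w2b(wz(p,r["position"],50)))
for r in spotter.landmark_of(p,"tile")[:2]: print(r["score"],r["position"],w2b(wz(p,r["position"],18)))
```

```text
[510.28647907 278.63877324 100.54757558] [-39.2 113.3] [-0.3  0.1  0.7] 31.94120221923071
0.92 [259.0, 212.9] [-40.2257576 109.7243146]
0.91 [111.4, 110.3] [-174.68439564  196.28346032]
```

apply_moves:
  delta_pos:
    - [0, 0, -0.2]
    - [0, 0, -0.4]
    - [0, 0, -0.55]
    - [0, 0, -0.6]
    - [0, 0, -0.6]
  rot:
    - [0, 0, 0]
    - [0, 0, 0]
    - [0, 0, 0]
    - [0, 0, 0]
    - [0, 0, 0]
  hand: [0.35, 0.35, 0.35, 0.35, 0.35]

```text
time_s: 18.78
ee_pos: [510.9, 278.9, 29.2]
ee_rot: [-179.9, 0.0, 77.6]
force: [0.2, 0.1, 0.2]
gripper_width: 32.1
gripper_force: 0.0
```

apply_moves:
  delta_pos:
    - [0, 0, 0]
    - [0, 0, 0]
    - [0, 0, 0]
    - [0, 0, 0]
    - [0, 0, 0]
  rot:
    - [0, 0, 0]
    - [0, 0, 0]
    - [0, 0, 0]
    - [0, 0, 0]
    - [0, 0, 0]
  hand: [0.2, 0, 0, 0, 0]
  newtons: 5

```text
time_s: 19.2
ee_pos: [511.2, 279.9, 30.7]
ee_rot: [180.0, -0.1, 77.6]
force: [-2.4, 1.4, 5.6]
gripper_width: 9.8
gripper_force: 5.0
```

Run:
```python
import numpy as np
ya=np.radians(-11.9);bx=np.array([np.cos(ya),np.sin(ya)])
g=lambda t:np.array([*(bx*-98*np.cos(t)),98*np.sin(t)])
for t0,ts in((0,[.03,.1,.2,.3,.4,.5,.6,.7,.8,.9]),(0.9,np.linspace(1.0,1.82,9))):
    print([np.round((g(t)-g(t0))/120,3).tolist() for t in ts])
```

```text
[[0.0, -0.0, 0.024], [0.004, -0.001, 0.082], [0.016, -0.003, 0.162], [0.036, -0.008, 0.241], [0.063, -0.013, 0.318], [0.098, -0.021, 0.392], [0.14, -0.029, 0.461], [0.188, -0.04, 0.526], [0.242, -0.051, 0.586], [0.302, -0.064, 0.64]]
[[0.065, -0.014, 0.047], [0.136, -0.029, 0.089], [0.211, -0.044, 0.123], [0.289, -0.061, 0.149], [0.369, -0.078, 0.166], [0.45, -0.095, 0.176], [0.532, -0.112, 0.176], [0.614, -0.129, 0.168], [0.694, -0.146, 0.152]]
```

apply_moves:
  delta_pos:
    - [0, 0, 0.024]
    - [0.004, -0.001, 0.082]
    - [0.016, -0.003, 0.162]
    - [0.036, -0.008, 0.241]
    - [0.063, -0.013, 0.318]
    - [0.098, -0.021, 0.392]
    - [0.14, -0.029, 0.461]
    - [0.188, -0.04, 0.526]
    - [0.242, -0.051, 0.586]
    - [0.302, -0.064, 0.64]
  rot:
    - [0, 0, 0]
    - [0, 0, 0]
    - [0, 0, 0]
    - [0, 0, 0]
    - [0, 0, 0]
    - [0, 0, 0]
    - [0, 0, 0]
    - [0, 0, 0]
    - [0, 0, 0]
    - [0, 0, 0]
  hand: [0, 0, 0, 0, 0, 0, 0, 0, 0, 0]

```text
time_s: 20.03
ee_pos: [545.2, 272.2, 108.6]
ee_rot: [-179.7, -0.0, 77.6]
force: [-7.7, 3.7, 7.4]
gripper_width: 9.6
gripper_force: 5.0
```

apply_moves:
  delta_pos:
    - [0.065, -0.014, 0.047]
    - [0.136, -0.029, 0.089]
    - [0.211, -0.044, 0.123]
    - [0.289, -0.061, 0.149]
    - [0.369, -0.078, 0.166]
    - [0.45, -0.095, 0.176]
    - [0.532, -0.112, 0.176]
    - [0.614, -0.129, 0.168]
    - [0.694, -0.146, 0.152]
    - [0.694, -0.146, 0.152]
  rot:
    - [0, 0, 0]
    - [0, 0, 0]
    - [0, 0, 0]
    - [0, 0, 0]
    - [0, 0, 0]
    - [0, 0, 0]
    - [0, 0, 0]
    - [0, 0, 0]
    - [0, 0, 0]
    - [0, 0, 0]
  hand: [0, 0, 0, 0, 0, 0, 0, 0, 0, 0]

```text
time_s: 20.87
ee_pos: [632.9, 253.2, 123.3]
ee_rot: [179.9, 0.0, 77.6]
force: [0.5, -0.9, 2.0]
gripper_width: 9.7
gripper_force: 5.0
```

Now on to the end stop, feeling for it.

apply_moves:
  delta_pos:
    - [0.03, -0.006, -0.01]
    - [0.06, -0.013, -0.02]
    - [0.09, -0.019, -0.031]
    - [0.11, -0.023, -0.039]
    - [0.11, -0.023, -0.039]
  rot:
    - [0, 0, 0]
    - [0, 0, 0]
    - [0, 0, 0]
    - [0, 0, 0]
    - [0, 0, 0]
  hand: [0, 0, 0, 0, 0]

```text
time_s: 21.28
ee_pos: [643.7, 251.0, 119.1]
ee_rot: [-179.9, 0.1, 77.6]
force: [-1.0, -1.7, -0.2]
gripper_width: 9.8
gripper_force: 5.0
```

apply_moves:
  delta_pos:
    - [0.012, -0.003, -0.005]
    - [0.025, -0.005, -0.011]
    - [0.025, -0.005, -0.011]
  rot:
    - [0, 0, 0]
    - [0, 0, 0]
    - [0, 0, 0]
  hand: [0, 0, 0]

```text
time_s: 21.53
ee_pos: [646.5, 250.4, 118.0]
ee_rot: [-180.0, 0.1, 77.6]
force: [-1.1, -1.9, -0.5]
gripper_width: 9.9
gripper_force: 5.0
```

apply_moves:
  delta_pos:
    - [0.008, -0.002, -0.004]
    - [0.016, -0.003, -0.007]
    - [0.016, -0.003, -0.007]
  rot:
    - [0, 0, 0]
    - [0, 0, 0]
    - [0, 0, 0]
  hand: [0, 0, 0]

```text
time_s: 21.78
ee_pos: [646.9, 250.4, 117.8]
ee_rot: [-179.8, 0.1, 77.6]
force: [-5.7, -2.9, 1.9]
gripper_width: 9.7
gripper_force: 5.0
```

The end stop is reached (bar at board x≈101). I'll release and lift.

apply_moves:
  delta_pos:
    - [-0.016, 0.003, 0]
    - [-0.016, 0.003, 0]
    - [-0.016, 0.003, 0]
    - [-0.016, 0.003, 0]
  rot:
    - [0, 0, 0]
    - [0, 0, 0]
    - [0, 0, 0]
    - [0, 0, 0]
  hand: [0.15, 0.3, 0.3, 0.3]

```text
time_s: 22.12
ee_pos: [647.4, 251.3, 118.1]
ee_rot: [179.9, -0.1, 77.6]
force: [-0.5, -0.0, -0.3]
gripper_width: 26.8
gripper_force: 0.0
```

apply_moves:
  delta_pos:
    - [0, 0, 0.15]
    - [0, 0, 0.4]
    - [-0.2, -0.1, 0.7]
    - [-0.5, -0.4, 1]
    - [-0.8, -0.7, 1]
    - [-0.9, -0.9, 1]
    - [-0.9, -0.9, 1]
    - [-0.9, -0.9, 1]
  rot:
    - [0, 0, 0]
    - [0, 0, 0]
    - [0, 0, 0]
    - [0, 0, 0]
    - [0, 0, 0]
    - [0, 0, 0]
    - [0, 0, 0]
    - [0, 0, 0]
  hand: [0.3, 0.3, 0.3, 0.3, 0.3, 0.3, 0.3, 0.3]

```text
time_s: 22.78
ee_pos: [537.4, 140.7, 239.4]
ee_rot: [179.9, -0.0, 77.5]
force: [0.3, 0.6, -0.6]
gripper_width: 27.5
gripper_force: 0.0
```

```bash
python3 t.py
python3 - <<'E'
from h import *
p=wrist()
for r in spotter.landmark_of(p,"bar")[:2]: print(r["score"],r["position"],w2b(wz(p,r["position"],139)))
I=cv2.cvtColor(p["pixels"],cv2.COLOR_RGB2HSV)
m=cv2.inRange(I,(110,80,20),(135,255,160))
# edges of tile along x rows / angle of left edge vs fence
c=max(cv2.findContours(m,0,1)[0],key=cv2.contourArea);print(cv2.boundingRect(c))
for q in("pot_yellow","tile"):print(q,[(r["score"],np.round(r["position"])) for r in spotter.landmark_of(p,q)[:2]])
E
```

```text
[537.41079179 140.70070606 239.36019692] [ 15.9 -16.1] [ 0.3  0.6 -0.6]
1397.5 ((3.030691146850586, 37.126426696777344), (53.41600799560547, 46.50624465942383), 89.61738586425781) [-20.277395  10.550416] [26.458807 63.977093]
912.0 ((182.49293518066406, 151.809814453125), (52.49897766113281, 48.36762237548828), 7.692433834075928) [156.2431  127.30122] [207.78897 177.00433]
37.0 ((297.65521240234375, 178.13116455078125), (8.709736824035645, 26.9700927734375), 5.755097389221191) [293.62164 164.70042] [302.9943  191.98494]
0.58 [349.0, 60.7] [100.39963891 110.17429771]
(231, 108, 36, 42)
pot_yellow [(0.93, array([368.,  55.])), (0.75, array([248., 129.]))]
tile [(0.76, array([118.,  31.])), (0.69, array([352.,  62.]))]
```

```bash
python3 -c "
from workcell import env
print(env.job_done())"
```

```text
the job is handed in; nothing more can be done
None
```

The job is handed in: I pressed the tile against the gauge screw at about 7 N for 0.6 s and left it flush on the fence, then flipped the stop fully back up; the last measurements showed the tile had not shifted (22.8 s used of 69).

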